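# Slide the strut's outer tube over its spring button and lock it

### The arm

A 6-joint arm with a two-finger parallel gripper is mounted at the origin on a cart in front of the work surface, level with it; the furniture and walls round the work are solid. World frame = base frame: x ahead of the robot, y to its left, z up, the work surface at z = 0. Lengths are in m, angles in rad, forces in N, time in s.
With the tool pointing down it reaches from about 0.35 to 0.85 m from the base axis. Payload 8.1 kg.
Tool frame: the origin (TCP) lies on the centre line of the jaws, within the pads' length; the fingertips stand robot.finger_overhang ahead of it and the grasp point (between the pads) lies 5 mm behind it (robot.finger_overhang is the distance from the TCP to the fingertips, in m); z points along the fingers, y is the direction in which the jaws open and shut (so a half turn about z gives the same grasp; the last joint's range is limited). The gripper opens to 93 mm and grips with 3 to 60 N. Pads are 15 mm wide; open, the fingers measure 128 mm over their backs; the gripper's body (75 mm by 188 mm) begins 65 mm behind the grasp point.
Start: joints at [1.211, 0.13, 1.488, -0, 1.523, -0.085], TCP at [0.163, 0.577, 0.233] pointing down, gripper open.
Joint ranges: [-2.96, 2.96], [-0.89, 2.26], [0.02, 2.5], [-1.34, 4.48], [0, 2.73], [-2.66, 2.66]. Speed limits (rad/s): [2.39, 2.39, 2.79, 3.14, 3.14, 3.14].

### API

Orientations are given as a rotation vector (axis times angle).
In Python, from plant import robot gives the robot as it stands. The module is installed in compiled form; this text tells all that it offers.
- The arm moves only by the tool carry_out, never from a script. Its argument "commands" is a list that holds one entry, the list of rows, each a list of 4 numbers: the shift along the tool's x, y, z in cm, then the turn about the tool's z in degrees. In form: [[[tx, ty, tz, roll], ...]]. A call has 1 to 20 rows; each row shifts and turns the commanded pose from where the row before left it, along the tool's axes as they then stand; what a row does not reach is not made up. A row lasts 1/12 s, in which the tool goes at most 41.7 mm and 7.16 degrees, less where a joint would pass 70% of its speed; a pose out of reach is approached as far as the arm can. A call is refused whole if a number of a shift passes 4.17 or a number of a turn 7.16, either way. A call with a gripper value outside its range is refused whole. "claw" is the finger opening in cm, from 0 to 9.3, set as the call begins (left out, the last holds). The fingers move at their own pace and stop on an object; "grip_force" is the grip in N (left out, the last holds). Time passes only in rows, so rows that do not move let the fingers close. It gives the time, the measured TCP pose, the force and the opening at its end, in the units of the state.
- robot.read_state(): the state, without advancing time (a new reading comes with each control period).
- robot.read_camera(name): name is "scene" or "top" or "wrist"; returns the picture (400x640x3 uint8, red, green, blue); there is no depth.
- robot.camera_params(name): a dict with "mtx" (3x3 intrinsics, pixels), "dist_coeffs" ([k1, k2, p1, p2, k3] as OpenCV has them; the pictures are not rectified), "R" (3x3) and "t" (3): a world point X has camera coordinates R X + t. Camera axes: x right, y down, z forward; pixel columns grow to the right and rows downward; lengths in m; the calibration is good to about 2 mm. A picture is of the moment at which its call begins: read the wrist's pose just before it. camera_params takes no time and is no camera call; for the wrist camera it gives the pose at the moment of the call.
- robot.close_job(): hands the job in, once; it reports no verdict.
The state is a dict: "t": time; "q": joint angles; "dq": joint speeds; "joint_torque": joint torques, N m; "tool_pos": TCP position; "orientation": TCP orientation; "force": force on the tool from outside, world axes, zero at the start; "wrist_torque": the same for the moment, N m; "opening": finger opening in m.
Only numpy, scipy, OpenCV 4.12 (cv2) and the standard library are available. Lean on these libraries where they do the work, as an engineer would, in place of code of your own. Each camera call takes 0.05 s, during which the arm holds its last target.

### The job

The outer tube of the slanted strut is resting against the raised spring button of the inner tube. Press the button down flush so that the tube slides down over it, then push the tube further down until the button pops up through the hole in the tube and locks it. Let go, and leave the beaker, the brass weight and the dropper bottle in front of it standing where they are.

Things in the scene. Friction and masses are not known exactly. Their poses are not given: they have to be found in the camera images.
- strut_stand: Fixed stand: dark base plate 250 x 60 x 10 mm under a slanted square steel inner tube, 30 mm square, 250 mm long. Origin: centre of the base's underside, z up, x level along the strut to its HIGH end (to the robot's left, within 0.3 rad of square). The inner tube rises 22 degrees toward +x: down the strut is (-0.927, 0, -0.375) here, its top face's normal (-0.375, 0, 0.927).
- outer_tube (a joint): Outer tube's travel down the strut, m. 0: its lip rests on the raised button (start); 0.050: hole centred on the button, locked, 2 mm play each way; range -0.030 to 0.068. It (0.45 kg +-15 percent) slides slowly down by its weight until blocked. Once over part of the button, the button rubs inside it and stops it: push on with a few N. A raised button blocks it however hard it is pushed.
- spring_button (a joint): How far the spring button is pressed in, m, along the normal of the inner tube's top face. 0: fully out, 9 mm above that face; 0.009: flush; end of travel 0.010. It must be in by 0.0065 for the tube to pass over it. Spring force 3 N when out, 5 N when flush. It pops back when let go, unless the tube covers it.
- button_top (a point): Centre of the top of the button (moves with it), a brass block 20 mm along the strut, 14 mm wide. Press only its downhill half and hold there for about a second: whatever presses it also blocks the tube, which must get over the uphill half. Some 8 to 10 mm of overlap keeps the button down when it is let go.
- tube_lip (a point): Middle of the upper outside edge of the outer tube's lower end (lip). The outer tube is aluminium, 110 mm long, 42 mm square outside, wall 3.5 mm; its top face lies 6 mm above the inner tube's top face, with a 2.5 mm gap between inner tube and wall.
- tube_hole (a point): Centre of the hole in the outer tube's top face, 24 mm along the strut and 18 mm wide, 40 mm up the strut from the lip. When locked the button stands 3 mm above the tube here.
- collar_top (a point): Middle of the top edge of the uphill face of the dark end collar at the outer tube's upper end. The collar is 6 mm thick along the strut, 56 mm wide, and stands 14 mm above the tube's top face, 20 mm above the inner tube's: a good face to push down the strut. Uphill of it about 55 mm of bare inner tube remains at the start.
- beaker: Clear empty beaker, 45 mm wide, 58 mm high, standing on the worktop in front of the strut; origin at the centre of its underside. Bystander.
- weight: Brass weight with a knob, 30 mm wide, 44 mm high, in front of the strut; origin at the centre of its underside. Bystander.
- dropper_bottle: Amber dropper bottle, 31 mm wide, 92 mm high, in front of the strut; origin at the centre of its underside. Bystander.

How it is judged:
On the way:
1. the tube's lower end rides over the pressed button (value of joint spring_button above 0.005 m and value of joint outer_tube between 0.004 and 0.04 m), for 0.1 s.
At the end, for the whole second after the job is handed in: The button stands fully out (within 2 mm) through the hole of the outer tube, the tube within 5 mm of its locked position (0.050) and at rest (value of joint outer_tube between 0.045 and 0.055 m and value of joint spring_button below 0.002 m and velocity of joint outer_tube between -0.005 and 0.005 m/s); the robot touches nothing.
It fails at once if the beaker, the weight or the dropper bottle is shifted by more than 30 mm or tipped over (distance of any of beaker, weight, dropper_bottle from where it was at the start of the episode above 0.03 m or angle between any of beaker, weight, dropper_bottle's own z axis and vertical above 0.5 rad).
It also fails if it takes over 43 s, if anything falls off the work surface, if the arm or the gripper's body presses on something with over 40 N, if the wrist force passes 120 N, or if a joint passes its speed limit or range.

## Working session

There is one attempt and no reset: what is moved stays moved. The work goes in short steps, Python scripts to look and compute and a tool call to move; the robot and the scene stay as the last step left them, time stands still between calls to the robot, and variables do not carry over. Pictures are saved under pics/ and viewed, and the job is handed in when it is done.

Besides the shell and the picture viewer there is one more tool, called after "Emit:" in YAML: its name, and indented under it one key for each argument. carry_out: Moves the arm, as the interface text tells. Its arguments: {"type":"object","properties":{"commands":{"type":"array","items":{"type":"array","items":{"type":"array","items":{"type":"number"}}}},"claw":{"type":"number"},"grip_force":{"type":"number"}},"required":["commands"]}

```bash
mkdir -p pics
python3 - <<'E'
from plant import robot
import cv2
s=robot.read_state(); print(s); print(robot.finger_overhang)
for n in ["scene","top","wrist"]:
    p=robot.camera_params(n); print(n,p)
    cv2.imwrite(f"pics/{n}0.png",robot.read_camera(n)[:,:,::-1])
E
```

```text
{'t': 0.0, 'q': array([ 1.21060172e+00,  1.31148045e-01,  1.48925957e+00,  5.60066478e-06,
        1.52300618e+00, -8.53889177e-02]), 'dq': array([-0.00096293, -0.00053807,  0.00045983, -0.00027873,  0.00042462,
       -0.0002493 ]), 'joint_torque': array([ 1.75517598e-03, -5.59864748e+01, -4.91747081e+01,  7.68183754e-02,
        3.60836217e-02, -1.58878661e-04]), 'tool_pos': array([0.16259547, 0.57698908, 0.23160609]), 'orientation': array([-4.30251169e-01, -3.11157808e+00,  2.78764655e-03]), 'force': array([ 0.26565508,  0.65405788, -0.02642168]), 'wrist_torque': array([ 0.00858413, -0.03092567,  0.03881418]), 'opening': 0.0928792690308324}
0.014
scene {'mtx': array([[476.79094489,   0.        , 326.45668663],
       [  0.        , 476.79094489, 208.83735324],
       [  0.        ,   0.        ,   1.        ]]), 'dist_coeffs': array([-0.00183426,  0.        ,  0.        ,  0.        ,  0.        ]), 'R': array([[ 0.63300783, -0.77409126, -0.00915454],
       [-0.57624501, -0.46325784, -0.67330072],
       [ 0.5169553 ,  0.43147989, -0.73931207]]), 't': array([-0.33703227,  0.39060
[... 238 characters left out ...]
        ,  0.        ,  0.        ]), 'R': array([[-0.01935445, -0.99964707, -0.01819747],
       [-0.99513345,  0.02101951, -0.09626835],
       [ 0.09661688,  0.01624569, -0.99518906]]), 't': array([0.05058637, 0.54380657, 1.1971075 ])}
wrist {'mtx': array([[326.11206113,   0.        , 319.12508618],
       [  0.        , 326.11206113, 195.18243297],
       [  0.        ,   0.        ,   1.        ]]), 'dist_coeffs': array([-0.00561757,  0.        ,  0.        ,  0.        ,  0.        ]), 'R': array([[ 0.27116727,  0.96253122, -0.00139856],
       [ 0.935231  , -0.263132  ,  0.23686395],
       [ 0.22762094, -0.06553773, -0.97154182]]), 't': array([-0.59908443, -0.02858303,  0.38841358])}
```

View pics/scene0.png

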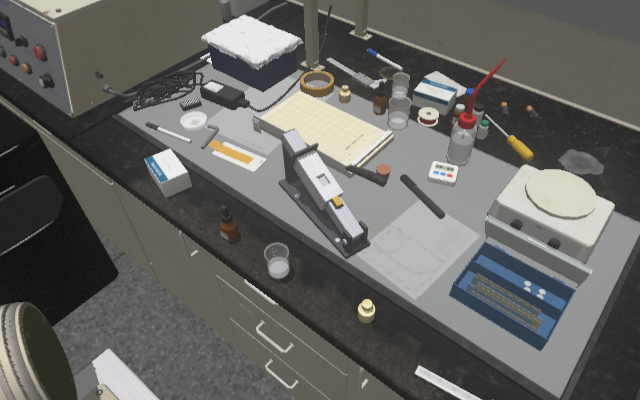

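View pics/top0.png

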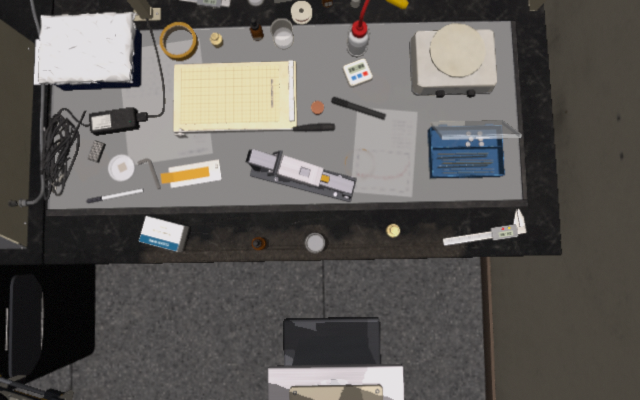

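View pics/wrist0.png

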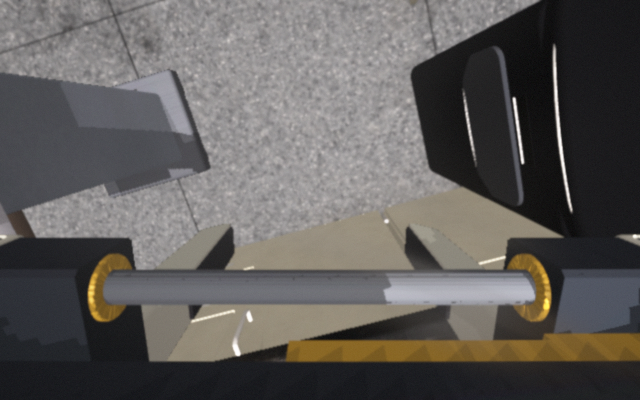

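Run:
```python
import cv2
a=cv2.imread("pics/scene0.png")[120:260,260:390]; cv2.imwrite("pics/sc.png",cv2.resize(a,None,fx=4,fy=4,interpolation=cv2.INTER_CUBIC))
a=cv2.imread("pics/top0.png")[140:210,240:365]; cv2.imwrite("pics/tc.png",cv2.resize(a,None,fx=6,fy=6,interpolation=cv2.INTER_CUBIC))
```

```text
(no output)
```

View pics/sc.png

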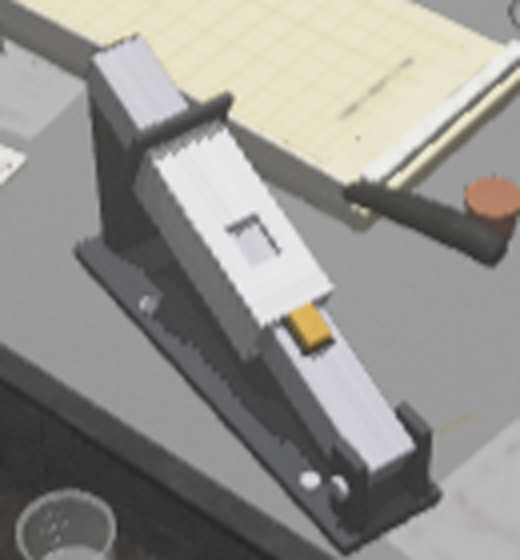

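View pics/tc.png

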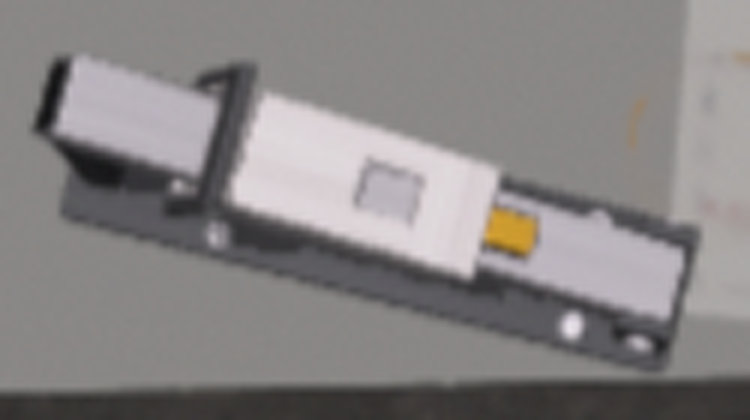

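```bash
cat > geo.py <<'E'
import numpy as np, cv2
from scipy.optimize import least_squares
c,s=np.cos(np.radians(22)),np.sin(np.radians(22))
U=np.array([c,0,s]);N=np.array([-s,0,c]);W=np.array([0,1.,0])
def Rz(a): return np.array([[np.cos(a),-np.sin(a),0],[np.sin(a),np.cos(a),0],[0,0,1]])
def proj(p,X):
    return cv2.projectPoints(np.array(X),cv2.Rodrigues(p["R"])[0],p["t"],p["mtx"],p["dist_coeffs"])[0][:,0]
E
python3 - <<'E'
from geo import *
from plant import robot
P={n:robot.camera_params(n) for n in("scene","top")}
S=lambda x,y:('scene',260+(x+.5)/4-.5,120+(y+.5)/4-.5)
T=lambda x,y:('top',240+(x+.5)/6-.5,140+(y+.5)/6-.5)
mm=.001
B=lambda x,y:('b',x*mm,y*mm,.01)
K=lambda u,w,n:('k',u*mm,w*mm,n*mm)
obs=[(B(125,30),S(78,247)),(B(-125,30),S(345,550)),(B(-125,-30),S(440,493)),
(B(125,30),T(63,208)),(B(-125,30),T(665,368)),(B(-125,-30),T(697,232)),
(K(10,21,6),S(258,323)),(K(10,-21,6),S(335,290)),(K(10,21,6),T(471,277)),(K(10,-21,6),T(500,168)),
(K(62,9,6),S(227,231)),(K(62,-9,6),S(257,215)),(K(38,-9,6),S(282,249)),(K(38,9,6),S(252,264)),
(K(62,-9,6),T(368,158)),(K(38,-9,6),T(425,174)),(K(38,9,6),T(415,222)),(K(62,9,6),T(357,207)),
(K(120,28,20),S(134,143)),(K(120,-28,20),S(229,97)),(K(120,-28,20),T(232,66)),(K(120,28,20),T(200,208)),
(K(-10,7,9),T(533,255)),(K(-10,-7,9),T(540,213)),(K(-10,7,9),S(303,347)),(K(-10,-7,9),S(330,333))]
def pts(p):
    R=Rz(p[2]);o=np.array([p[0],p[1],0]);b=np.array([p[3],0,p[4]])
    return [o+R@(np.array(m[1:]) if m[0]=='b' else b+U*m[1]+W*m[2]+N*m[3]) for m,_ in obs]
def f(p):
    X=pts(p);r=[]
    for x,(m,q) in zip(X,obs): r.append(proj(P[q[0]],[x])[0]-np.array(q[1:])-(p[5:7] if q[0]=='scene' else p[7:9]))
    return np.concatenate([np.ravel(r),p[5:]*.7])
r=least_squares(f,[.6,0,1.5,0,.08,0,0,0,0],loss='soft_l1')
print(r.x); 
for (m,q),e in zip(obs,f(r.x)[:-4].reshape(-1,2)): print(m[:1],np.round(np.array(m[1:])*1000),q[0],e.round(2))
p=r.x;R=Rz(p[2]);o=np.array([p[0],p[1],0]);b=o+R@[p[3],0,p[4]]
np.savez("fit.npz",b=b,U=R@U,N=R@N,W=R@W)
print("btn",b,"U",R@U,"N",R@N,"W",R@W)
for k in [(0,0,9),(10,0,6),(50,0,6),(120,0,20)]: print(k,b+R@(U*k[0]+W*k[1]+N*k[2])*1 if 0 else b+R@(U*k[0]+W*k[1]+N*k[2])*0+ R@(U*k[0]+W*k[1]+N*k[2])*mm)
# bystanders
def ray(n,u,v,z):
    q=P[n];d=cv2.undistortPoints(np.array([[[u,v]]],float),q["mtx"],q["dist_coeffs"])[0,0]
    d=q["R"].T@[d[0],d[1],1];c0=-q["R"].T@q["t"];return c0+d*(z-c0[2])/d[2]
print(ray('top',316,242,.03),ray('top',393,230,.04),ray('top',261,242,.09))
E
```

```text
[ 0.60226084  0.06962454  1.28768852 -0.05123916  0.0790631   0.12536464
  0.70816874 -1.5164611  -0.37286413]
('b',) [125.  30.  10.] scene [-0.77  0.13]
('b',) [-125.   30.   10.] scene [-0.46 -0.1 ]
('b',) [-125.  -30.   10.] scene [ 0.69 -0.08]
('b',) [125.  30.  10.] top [-0.26  0.75]
('b',) [-125.   30.   10.] top [-0.27  0.82]
('b',) [-125.  -30.   10.] top [ 0.75 -0.55]
('k',) [10. 21.  6.] scene [0.74 1.1 ]
('k',) [ 10. -21.   6.] scene [-0.41  0.17]
('k',) [10. 21.  6.] top [-0.04 -0.33]
('k',) [ 10. -21.   6.] top [-0.03 -0.02]
('k',) [62.  9.  6.] scene [-0.66 -0.49]
('k',) [62. -9.  6.] scene [-0.4  -0.21]
('k',) [38. -9.  6.] scene [-0.06  1.24]
('k',) [38.  9.  6.] scene [-0.32  1.31]
('k',) [62. -9.  6.] top [-0.45 -0.1 ]
('k',) [38. -9.  6.] top [-0.16  0.41]
('k',) [38.  9.  6.] top [-0.61  0.12]
('k',) [62.  9.  6.] top [-0.75 -0.51]
('k',) [120.  28.  20.] scene [-0.28 -2.15]
('k',) [120. -28.  20.] scene [ 0.39 -1.58]
('k',) [120. -28.  20.] top [ 2.13 -1.45]
('k',) [120.  28.  20.] top [ 0.51 -0.33]
('k',) [-10.   7.   9.] top [-0.32 -0.11]
('k',) [-10.  -7.   9.] top [0.11 0.95]
('k',) [-10.   7.   9.] scene [ 1.59 -0.04]
('k',) [-10.  -7.   9.] scene [0.88 0.33]
btn [0.58794763 0.02042512 0.0790631 ] U [0.25900054 0.89027446 0.37460659] N [-0.10464301 -0.35969423  0.92718385] W [-0.96019194  0.27934108  0.        ]
(0, 0, 9) [0.58700585 0.01718787 0.08740776]
(10, 0, 6) [0.58990978 0.0271697  0.08837227]
(50, 0, 6) [0.6002698  0.06278067 0.10335654]
(120, 0, 20) [0.61693484 0.12006417 0.14255957]
[0.44297536 0.03758249 0.03      ] [ 0.46695786 -0.14170561  0.04      ] [0.44450178 0.15919725 0.09      ]
```

Emit:
carry_out:
  commands:
    - [[-2.8, -2.15, 0, 0], [-2.8, -2.15, 0, 0], [-2.8, -2.15, 0, 0], [-2.8, -2.15, 0, 0], [-2.8, -2.15, 0, 0], [-2.8, -2.15, 0, 0], [-2.8, -2.15, 0, 0], [-2.8, -2.15, 0, 0], [-2.8, -2.15, 0, 0], [-2.8, -2.15, 0, 0], [-2.8, -2.15, 0, 0], [-2.8, -2.15, 0, 0], [-2.8, -2.15, 0, 0], [-2.8, -2.15, 0, 0], [-2.8, -2.15, 0, 0], [-2.8, -2.15, 0, 0], [-2.8, -2.15, 0, 0], [-2.8, -2.15, 0, 0], [-2.8, -2.15, 0, 0], [-2.8, -2.15, 0, 0]]
  claw: 0
  grip_force: 30

```text
t: 1.82
tool_pos: [0.5857, 0.01, 0.2322]
orientation: [-0.431, -3.111, -0.0]
force: [0.4, 0.4, -0.3]
opening: 0.0004
```

Emit:
carry_out:
  commands:
    - [[0, 0, 0, 7], [0, 0, 0, 7], [0, 0, 0, 7], [0, 0, 0, 7], [0, 0, 0, 7], [0, 0, 0, 7], [0, 0, 0, 7], [0, 0, 0, 7], [0, 0, 0, 7], [0, 0, 0, 7], [0, 0, 0, 7], [0, 0, 0, 7], [0, 0, 0, 5.5], [0, 0, 0, 0], [0, 0, 0, 0]]

```text
t: 3.07
tool_pos: [0.5849, 0.0117, 0.2323]
orientation: [-2.493, -1.911, 0.001]
force: [-0.4, -0.2, -0.9]
opening: 0.0005
```

```bash
cat > st.py <<'E'
from geo import *
from plant import robot
np.set_printoptions(precision=4,suppress=True)
z=np.load("fit.npz");b,u,n,w=[z[k] for k in"bUNW"]
def show():
    s=robot.read_state();R=cv2.Rodrigues(s["orientation"])[0];p=s["tool_pos"]
    print("t",s["t"],"p",p,"F",s["force"],"op",s["opening"],"q",s["q"]);print(R)
    h=np.array([u[0],u[1],0]);h/=np.linalg.norm(h)
    e=p+R[:,0]*.0075*np.sign(R[:,0]@h)+R[:,2]*.014
    e2=p-R[:,0]*.0075*np.sign(R[:,0]@h)+R[:,2]*.014
    for nm,x in(("up edge",e),("down edge",e2)): print(nm,"u,n,w mm",[(x-b)@k*1000 for k in(u,n,w)])
    return s,R
def goto(R,p,x): print("cmd cm",R.T@(np.array(x)-p)*100)
E
python3 - <<'E'
from st import *
s,R=show()
h=np.array([u[0],u[1],0]);h/=np.linalg.norm(h); print("x.h angle",np.degrees(np.arctan2(np.cross(R[:,0],h)[2],R[:,0]@h)))
goto(R,s["tool_pos"],[.5848,.0097,.14])
for c in("wrist","scene","top"): cv2.imwrite(f"pics/{c}1.png",robot.read_camera(c)[:,:,::-1])
E
```

```text
t 3.0667 p [0.5849 0.0117 0.2323] F [-0.3562 -0.2236 -0.941 ] op 0.0005441904967002516 q [-0.0676  0.0909  1.5312 -0.      1.52    0.1953]
[[ 0.2599  0.9656 -0.0006]
 [ 0.9656 -0.2599  0.    ]
 [-0.0001 -0.0006 -1.    ]]
up edge u,n,w mm [np.float64(50.541853681015574), np.float64(129.73996128512346), np.float64(0.6227583801704634)]
down edge u,n,w mm [np.float64(36.63772060966451), np.float64(135.3598524008682), np.float64(0.31959607820093283)]
x.h angle -1.1580735555331834
cmd cm [-0.1937  0.0452  9.229 ]
```

View images.

Run:
```python
import cv2,numpy as np
a=cv2.imread("pics/scene1.png")[60:300,220:420];b=cv2.imread("pics/wrist1.png")
cv2.imwrite("pics/c1.png",np.hstack([cv2.resize(a,(333,400)),b[:, 100:560]]))
```

```text
(no output)
```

View pics/c1.png

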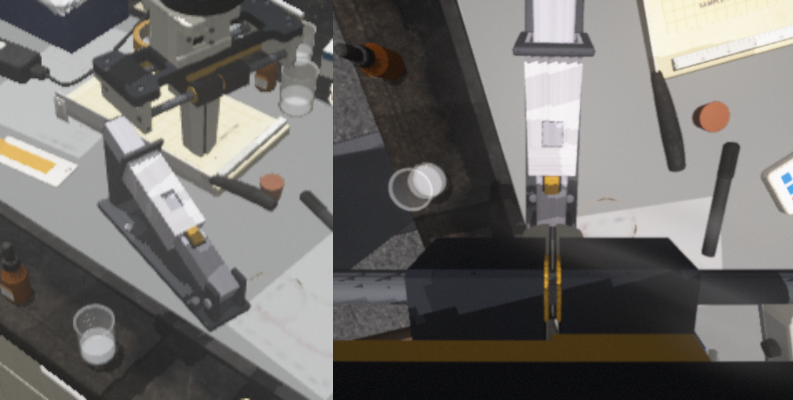

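Run:
```python
from st import *
p=robot.camera_params("wrist")
K=[(10,21,6),(10,-21,6),(38,9,6),(38,-9,6),(62,9,6),(62,-9,6),(120,28,20),(120,-28,20),(-10,7,9),(-10,-7,9)]
q=proj(p,[b+(u*k[0]+w*k[1]+n*k[2])/1000 for k in K]);print(q)
im=cv2.imread("pics/wrist1.png")[20:250,570:730]
im=cv2.imread("pics/wrist1.png")
im=im[20:250,600:700] if 0 else im[20:250,580:640]
im=cv2.imread("pics/wrist1.png");im=cv2.resize(im,None,fx=4,fy=4,interpolation=cv2.INTER_CUBIC)
for x,y in q: cv2.circle(im,(int(x*4+1.5),int(y*4+1.5)),3,(0,0,255),1)
x0,x1=int(q[:,0].min()*4)-80,int(q[:,0].max()*4)+80
cv2.imwrite("pics/w1.png",cv2.resize(im[100:1000,x0:x1],None,fx=.66,fy=.66)); print(x0,im.shape)
```

```text
[[296.0147 170.0656]
 [341.8309 170.968 ]
 [309.12   142.6523]
 [329.8893 143.0688]
 [309.13   116.2652]
 [330.9786 116.7107]
 [280.7701  43.018 ]
 [362.4288  44.7594]
 [311.117  190.1482]
 [325.9321 190.4362]]
1043 (1600, 2560, 3)
```

View pics/w1.png

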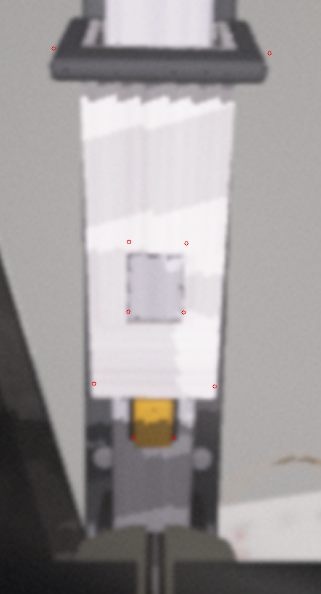

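Run:
```python
from st import *
p=robot.camera_params("wrist"); print("cam centre",-p["R"].T@p["t"])
im=cv2.imread("pics/wrist1.png")
cv2.imwrite("pics/w2.png",cv2.resize(im[160:225,280:360],None,fx=9,fy=9,interpolation=cv2.INTER_CUBIC))
```

```text
cam centre [0.6029 0.0743 0.3841]
```

View pics/w2.png

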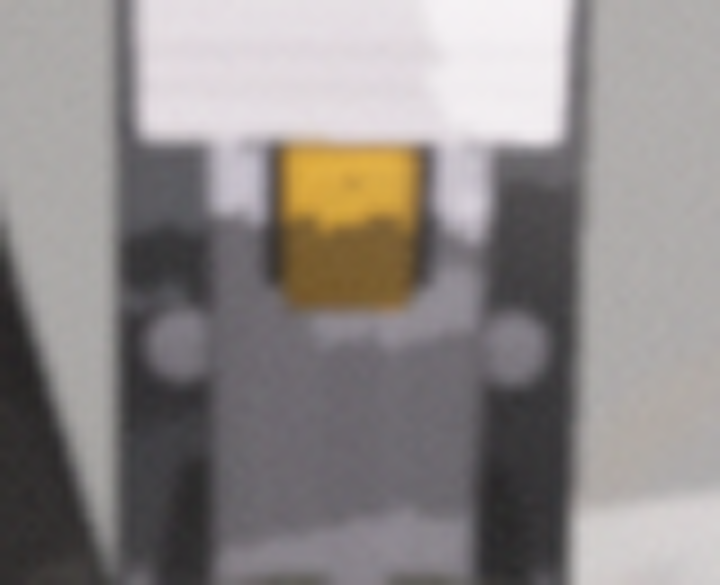

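Run:
```python
from geo import *
from plant import robot
np.set_printoptions(precision=4,suppress=True)
P={n:robot.camera_params(n) for n in("scene","top","wrist")}
S=lambda x,y:('scene',260+(x+.5)/4-.5,120+(y+.5)/4-.5)
T=lambda x,y:('top',240+(x+.5)/6-.5,140+(y+.5)/6-.5)
V=lambda x,y:('wrist',(x/.66+1043+.5)/4-.5,(y/.66+100+.5)/4-.5)
V9=lambda x,y:('wrist',280+(x+.5)/9-.5,160+(y+.5)/9-.5)
mm=.001
B=lambda x,y:('b',x*mm,y*mm,.01)
K=lambda u,w,n:('k',u*mm,w*mm,n*mm)
C=lambda w:('c',0,w*mm,.02)
obs=[(B(125,30),S(78,247)),(B(-125,30),S(345,550)),(B(-125,-30),S(440,493)),
(B(125,30),T(63,208)),(B(-125,30),T(665,368)),(B(-125,-30),T(697,232)),
(K(10,21,6),S(258,323)),(K(10,-21,6),S(335,290)),(K(10,21,6),T(471,277)),(K(10,-21,6),T(500,168)),
(K(62,9,6),S(227,231)),(K(62,-9,6),S(257,215)),(K(38,-9,6),S(282,249)),(K(38,9,6),S(252,264)),
(K(62,-9,6),T(368,158)),(K(38,-9,6),T(425,174)),(K(38,9,6),T(415,222)),(K(62,9,6),T(357,207)),
(C(28),S(134,143)),(C(-28),S(229,97)),(C(-28),T(232,66)),(C(28),T(200,208)),
(K(-10,7,9),T(533,255)),(K(-10,-7,9),T(540,213)),(K(-10,7,9),S(303,347)),(K(-10,-7,9),S(330,333)),
(K(-10,7,9),V9(285,308)),(K(-10,-7,9),V9(412,307)),(K(10,21,6),V9(138,142)),(K(10,-21,6),V9(567,142)),
(K(62,9,6),V(127,254)),(K(62,-9,6),V(184,254)),(K(38,9,6),V(127,322)),(K(38,-9,6),V(184,322)),(C(28),V(55,50)),(C(-28),V(265,52))]
ci={'scene':6,'top':9,'wrist':12}
def f(p):
    R=Rz(p[2]);o=np.array([p[0],p[1],0]);b=np.array([p[3],0,p[4]]);r=[]
    for m,q in obs:
        m1=np.array(m[1:])
        if m[0]=='c': m1[0]=p[5]
        x=o+R@(m1 if m[0]=='b' else b+U*m1[0]+W*m1[1]+N*m1[2])+p[ci[q[0]]:ci[q[0]]+3]
        r.append((proj(P[q[0]],[x])[0]-np.array(q[1:]))/.6)
    return np.concatenate([np.ravel(r),p[6:]/.0015])
r=least_squares(f,[.6,0.07,1.3,-.05,.08,.12]+[0]*9,loss='soft_l1',x_scale=[.01]*15)
print(r.x)
for (m,q),e in zip(obs,f(r.x)[:-9].reshape(-1,2)*.6): print(m[0],np.round(np.array(m[1:])*1000),q[0],e.round(2))
p=r.x;R=Rz(p[2]);o=np.array([p[0],p[1],0]);b=o+R@[p[3],0,p[4]]
np.savez("fit.npz",b=b,U=R@U,N=R@N,W=R@W)
print("btn",b,"U",R@U)
```

```text
[ 0.6017  0.0676  1.2904 -0.0519  0.0801  0.1226  0.0013  0.0029  0.0003
 -0.0005 -0.0012 -0.0004 -0.0005 -0.0004  0.0005]
b [125.  30.  10.] scene [-0.83  0.45]
b [-125.   30.   10.] scene [-0.28 -0.02]
b [-125.  -30.   10.] scene [ 0.81 -0.03]
b [125.  30.  10.] top [-0.42  0.93]
b [-125.   30.   10.] top [-0.37  0.73]
b [-125.  -30.   10.] top [ 0.59 -0.65]
k [10. 21.  6.] scene [1.02 1.09]
k [ 10. -21.   6.] scene [-0.16  0.13]
k [10. 21.  6.] top [ 0.2  -0.28]
k [ 10. -21.   6.] top [ 0.16 -0.  ]
k [62.  9.  6.] scene [-0.46 -0.49]
k [62. -9.  6.] scene [-0.21 -0.22]
k [38. -9.  6.] scene [0.16 1.22]
k [38.  9.  6.] scene [-0.08  1.3 ]
k [62. -9.  6.] top [-0.25 -0.02]
k [38. -9.  6.] top [0.04 0.47]
k [38.  9.  6.] top [-0.38  0.19]
k [62.  9.  6.] top [-0.53 -0.42]
c [ 0. 28. 20.] scene [-0.84 -3.21]
c [  0. -28.  20.] scene [-0.2  -2.64]
c [  0. -28.  20.] top [ 1.2  -1.69]
c [ 0. 28. 20.] top [-0.36 -0.51]
k [-10.   7.   9.] top [-0.09 -0.1 ]
k [-10.  -7.   9.] top [0.33 0.95]
k [-10.   7.   9.] scene [ 1.89 -0.08]
k [-10.  -7.   9.] scene [1.17 0.28]
k [-10.   7.   9.] wrist [-0.4   0.09]
k [-10.  -7.   9.] wrist [0.34 0.45]
k [10. 21.  6.] wrist [ 0.72 -1.44]
k [ 10. -21.   6.] wrist [-1.01 -0.66]
k [62.  9.  6.] wrist [ 0.08 -0.5 ]
k [62. -9.  6.] wrist [ 0.4  -0.11]
k [38.  9.  6.] wrist [0.17 0.  ]
k [38. -9.  6.] wrist [-0.6   0.36]
c [ 0. 28. 20.] wrist [-1.62  0.03]
c [  0. -28.  20.] wrist [1.33 0.79]
btn [0.5874 0.0178 0.0801] U [0.2566 0.891  0.3746]
```

Run:
```python
from st import *
s,R=show(); goto(R,s["tool_pos"],[.5843,.0070,.113])
```

```text
t 3.2167 p [0.585  0.0117 0.2325] F [ 0.8806  0.5553 -1.027 ] op 0.0006952363586228529 q [-0.0677  0.0907  1.5311  0.      1.5201  0.1958]
[[ 0.2605  0.9655 -0.0003]
 [ 0.9655 -0.2605  0.    ]
 [-0.     -0.0003 -1.    ]]
up edge u,n,w mm [np.float64(52.765772082944764), np.float64(127.97261169128194), np.float64(0.699266418794582)]
down edge u,n,w mm [np.float64(38.86026828160824), np.float64(133.59156025768183), np.float64(0.44553222880764143)]
cmd cm [-0.4686  0.0556 11.9492]
```

Emit:
carry_out:
  commands:
    - [[-0.235, 0.03, 2, 0], [-0.235, 0.03, 2, 0], [0, 0, 2, 0], [0, 0, 2, 0], [0, 0, 1.5, 0], [0, 0, 1.5, 0], [0, 0, 1, 0], [0, 0, 0, 0], [0, 0, 0, 0], [0, 0, 0, 0]]

```text
t: 4.05
tool_pos: [0.5851, 0.0069, 0.1138]
orientation: [2.495, 1.907, 0.002]
force: [0.6, -0.4, 0.2]
opening: 0.0003
```

Run:
```python
from st import *
s,R=show(); goto(R,s["tool_pos"],[.5843,.0070,.0926])
a=robot.read_camera("scene")[:,:,::-1];cv2.imwrite("pics/s2.png",cv2.resize(a[120:260,260:390],None,fx=4,fy=4,interpolation=cv2.INTER_CUBIC))
```

```text
t 4.05 p [0.5851 0.0069 0.1138] F [ 0.6132 -0.3846  0.2357] op 0.00030732915442300125 q [-0.0757  0.1754  1.6602  0.      1.3045  0.1898]
[[ 0.2624  0.9649  0.0015]
 [ 0.9649 -0.2624 -0.0001]
 [ 0.0003  0.0014 -1.    ]]
up edge u,n,w mm [np.float64(4.132562861318795), np.float64(19.60059348220446), np.float64(-0.7683010330393968)]
down edge u,n,w mm [np.float64(-9.775217250603971), np.float64(25.215210456856934), np.float64(-0.9913001055696993)]
cmd cm [-0.0176 -0.0858  2.119 ]
```

View pics/s2.png

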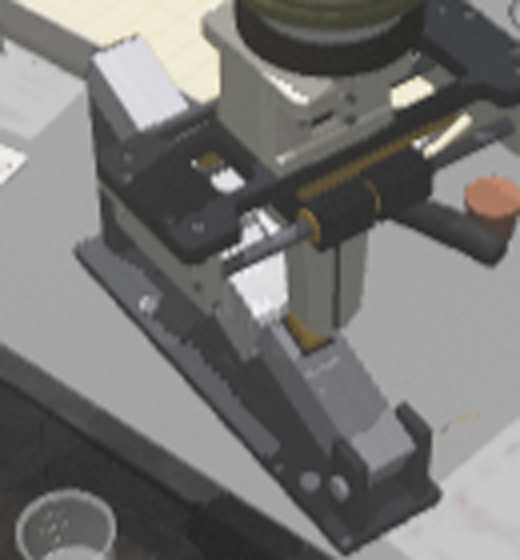

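Emit:
carry_out:
  commands:
    - [[0, -0.05, 0.3, 0], [0, 0, 0.3, 0], [0, 0, 0.3, 0], [0, 0, 0.2, 0], [0, 0, 0.2, 0], [0, 0, 0.1, 0], [0, 0, 0, 0]]

```text
t: 4.68
tool_pos: [0.5847, 0.007, 0.0993]
orientation: [2.495, 1.906, 0.002]
force: [-0.3, -0.2, 4.6]
opening: 0.0003
```

Emit:
carry_out:
  commands:
    - [[0, 0, 0.1, 0], [0, 0, 0.1, 0], [0, 0, 0.1, 0], [0, 0, 0, 0]]

```text
t: 5.02
tool_pos: [0.585, 0.0071, 0.0984]
orientation: [2.495, 1.906, 0.003]
force: [-7.7, 0.0, 19.0]
opening: 0.0001
```

Run:
```python
from st import *
s,R=show(); print(s["wrist_torque"])
a=robot.read_camera("scene")[:,:,::-1];a=cv2.resize(a[160:250,300:380],None,fx=6,fy=6,interpolation=cv2.INTER_CUBIC)
b_=robot.read_camera("wrist")[:,:,::-1];b_=cv2.resize(b_[130:260,240:400],None,fx=4,fy=4,interpolation=cv2.INTER_CUBIC)
cv2.imwrite("pics/s3.png",a);cv2.imwrite("pics/w3.png",b_)
```

```text
t 5.0167 p [0.585  0.0071 0.0984] F [-7.6843  0.0028 18.9622] op 6.215689247468086e-05 q [-0.0755  0.1903  1.6732 -0.0001  1.2758  0.1904]
[[ 0.2628  0.9649  0.0023]
 [ 0.9649 -0.2628 -0.0002]
 [ 0.0004  0.0023 -1.    ]]
up edge u,n,w mm [np.float64(-1.557152333658648), np.float64(5.333928725358427), np.float64(-0.5622623169051172)]
down edge u,n,w mm [np.float64(-15.465609461512111), np.float64(10.947054194250333), np.float64(-0.7805346081818888)]
[ 0.1738  1.4414 -0.0283]
```

View pics/s3.png

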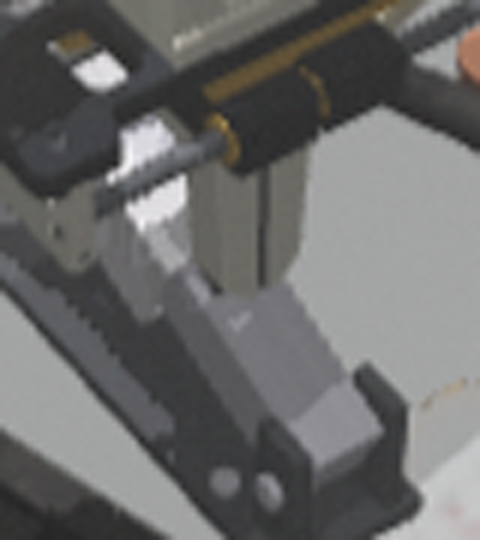

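View pics/w3.png

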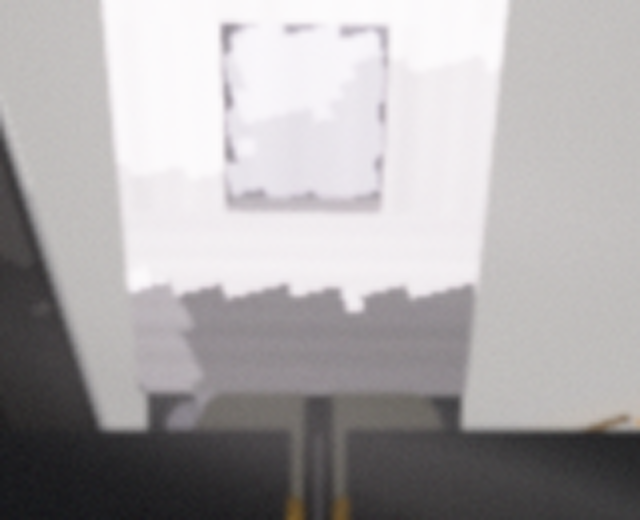

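```bash
cat >> st.py <<'E'
def travel(hole_bot_y=None,hole_top_y=None,lip_y=None,p=None):
    p=p or robot.camera_params("wrist")
    from scipy.optimize import brentq
    for uu,y in((38,hole_bot_y),(62,hole_top_y),(10,lip_y)):
        if y is not None:
            g=lambda t:proj(p,[b+(u*(uu-t)+n*6)/1000])[0,1]-y
            print(uu,"travel mm",brentq(g,-40,80))
E
python3 - <<'E'
from st import *
travel(182.3,136.2,228)
E
```

```text
38 travel mm 10.853500022213852
62 travel mm 10.62560925485696
10 travel mm 12.100643906535677
```

Emit:
carry_out:
  commands:
    - [[0, 0, -0.2, 0], [0, 0, -0.3, 0], [-0.1, 0, -0.5, 0], [0, 0, -1, 0], [0, 0, -1, 0], [0, 0, -2, 0], [0, 0, -2, 0], [0, 0, -2, 0], [0, 0, 0, 0], [0, 0, 0, 0]]

```text
t: 5.95
tool_pos: [0.5849, 0.0062, 0.1878]
orientation: [2.495, 1.906, 0.004]
force: [0.2, -0.7, -0.4]
opening: 0.0003
```

Run:
```python
from st import *
s,R=show()
p=robot.camera_params("wrist");a=robot.read_camera("wrist")[:,:,::-1]
cv2.imwrite("pics/w4.png",cv2.resize(a[30:260,240:400],None,fx=2.6,fy=2.6,interpolation=cv2.INTER_CUBIC))
q=proj(p,[b+(u*(k-11)+n*6)/1000 for k in(10,38,62)]);print(q)
```

```text
t 5.95 p [0.5849 0.0062 0.1878] F [ 0.2226 -0.7102 -0.3932] op 0.0003097779235322687 q [-0.0772  0.1108  1.5917  0.0001  1.4354  0.1888]
[[ 0.2629  0.9648  0.0037]
 [ 0.9648 -0.2629 -0.0001]
 [ 0.0008  0.0036 -1.    ]]
up edge u,n,w mm [np.float64(31.093523036623345), np.float64(88.48551398915023), np.float64(-0.7608243396156581)]
down edge u,n,w mm [np.float64(17.182534953446716), np.float64(94.09242621640092), np.float64(-0.9774941935972413)]
[[316.6559 188.5408]
 [317.046  157.6887]
 [317.4245 127.7686]]
```

View pics/w4.png

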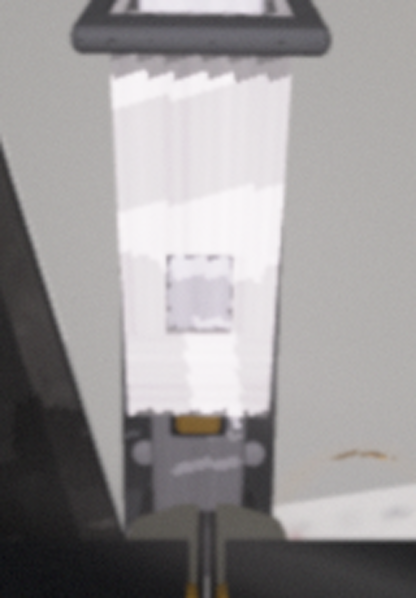

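Run:
```python
from st import *
s,R=show()
h=np.array([u[0],u[1],0]);h/=np.linalg.norm(h)
T=b+.125*u+.014*n+.0075*h+np.array([0,0,.014]); print(T)
goto(R,s["tool_pos"],T)
```

```text
t 6.0 p [0.5839 0.0062 0.186 ] F [-0.3401  0.1174 -0.5554] op 0.0005110262051133752 q [-0.0772  0.112   1.5936  0.0001  1.4351  0.1888]
[[ 0.2629  0.9648  0.0009]
 [ 0.9648 -0.2629  0.    ]
 [ 0.0003  0.0009 -1.    ]]
up edge u,n,w mm [np.float64(30.214694461552984), np.float64(86.9425061140882), np.float64(0.23026926711944176)]
down edge u,n,w mm [np.float64(16.30685533124632), np.float64(92.55725382635754), np.float64(0.014355272491134441)]
[0.6201 0.1313 0.1539]
cmd cm [13.0187  0.1981  3.2159]
```

Emit:
carry_out:
  commands:
    - [[2.17, 0.033, 0, 0], [2.17, 0.033, 0, 0], [2.17, 0.033, 0, 0], [2.17, 0.033, 0, 0], [2.17, 0.033, 0, 0], [2.17, 0.033, 0, 0], [0, 0, 1, 0], [0, 0, 1, 0], [0, 0, 0, 0], [0, 0, 0, 0]]

```text
t: 6.83
tool_pos: [0.6183, 0.1301, 0.1632]
orientation: [-2.496, -1.905, 0.006]
force: [-0.0, 0.9, 0.9]
opening: 0.0007
```

Run:
```python
from st import *
s,R=show()
a=robot.read_camera("scene")[:,:,::-1];a=cv2.resize(a[90:230,240:360],None,fx=4,fy=4,interpolation=cv2.INTER_CUBIC)
t=robot.read_camera("top")[:,:,::-1];t=cv2.resize(t[120:220,220:370],None,fx=4,fy=4,interpolation=cv2.INTER_CUBIC)
cv2.imwrite("pics/s5.png",a);cv2.imwrite("pics/t5.png",t)
```

```text
t 6.8333 p [0.6183 0.1301 0.1632] F [-0.0287  0.9173  0.9483] op 0.0006727279741413247 q [ 0.1265  0.2592  1.4703 -0.0003  1.4165  0.3933]
[[ 0.2636  0.9646 -0.0043]
 [ 0.9646 -0.2636 -0.0009]
 [-0.002  -0.0039 -1.    ]]
up edge u,n,w mm [np.float64(140.82786726581196), np.float64(17.59045266530692), np.float64(1.570196079660989)]
down edge u,n,w mm [np.float64(126.93244770190853), np.float64(23.23628051091623), np.float64(1.3653959799738504)]
```

View pics/s5.png

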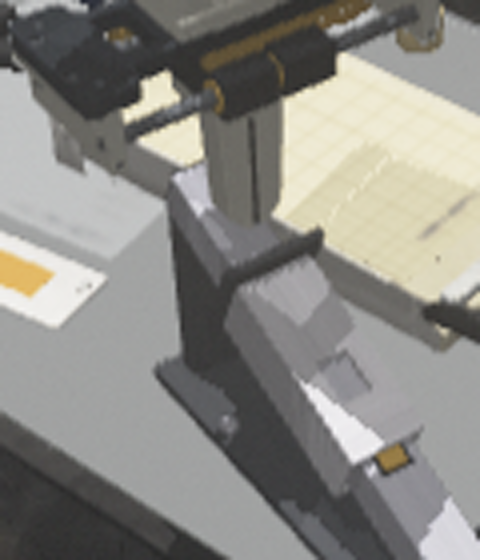

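Emit:
carry_out:
  commands:
    - [[0, 0.1, 0.3, 0], [0, 0, 0.3, 0], [0, 0, 0.3, 0], [0, 0, 0, 0], [0, 0, 0, 0]]

```text
t: 7.35
tool_pos: [0.6206, 0.1309, 0.1563]
orientation: [-2.496, -1.907, 0.001]
force: [-0.1, -0.3, 0.2]
opening: 0.0005
```

Run:
```python
from st import *
s,R=show()
a=robot.read_camera("scene")[:,:,::-1];a=cv2.resize(a[120:190,270:350],None,fx=7,fy=7,interpolation=cv2.INTER_CUBIC)
cv2.imwrite("pics/s6.png",a)
print("down-strut per 10mm in tool cm",R.T@(-u))
```

```text
t 7.35 p [0.6206 0.1309 0.1563] F [-0.1387 -0.3253  0.2317] op 0.0004909548322725804 q [0.127  0.267  1.4738 0.     1.4013 0.3932]
[[ 0.2631  0.9648 -0.0006]
 [ 0.9648 -0.2631 -0.0001]
 [-0.0002 -0.0005 -1.    ]]
up edge u,n,w mm [np.float64(139.54736840476536), np.float64(10.747371400278933), np.float64(-0.5206360387863401)]
down edge u,n,w mm [np.float64(125.64216201438533), np.float64(16.368752570883167), np.float64(-0.7334950900656257)]
down-strut per 10mm in tool cm [-0.927  -0.013   0.3748]
```

View pics/s6.png

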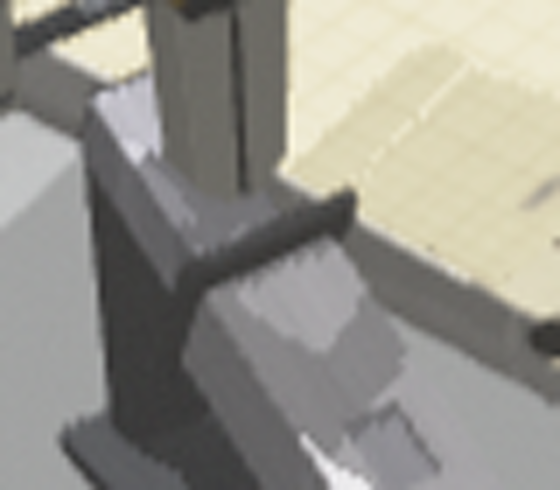

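Emit:
carry_out:
  commands:
    - [[0, 0, 0.3, 0], [-0.278, -0.004, 0.112, 0], [-0.278, -0.004, 0.112, 0], [-0.278, -0.004, 0.112, 0], [-0.278, -0.004, 0.112, 0], [-0.278, -0.004, 0.112, 0], [-0.278, -0.004, 0.112, 0], [-0.278, -0.004, 0.112, 0], [-0.278, -0.004, 0.112, 0], [0, 0, 0, 0], [0, 0, 0, 0]]

```text
t: 8.32
tool_pos: [0.6145, 0.1092, 0.1445]
orientation: [2.497, 1.907, -0.001]
force: [0.7, 0.3, -0.2]
opening: 0.0004
```

```bash
cat > look.py <<'E'
import sys
from st import *
s,R=show()
p=robot.camera_params("wrist")
a=robot.read_camera("scene")[:,:,::-1];a=cv2.resize(a[120:260,260:390],None,fx=4,fy=4,interpolation=cv2.INTER_CUBIC)
cv2.imwrite(f"pics/{sys.argv[1]}.png",a)
E
python3 look.py s7
```

```text
t 8.3167 p [0.6145 0.1092 0.1445] F [ 0.7122  0.2784 -0.2266] op 0.0004068369444515662 q [ 0.0939  0.2498  1.5162 -0.0003  1.376   0.3605]
[[ 0.2633  0.9647 -0.0003]
 [ 0.9647 -0.2633 -0.0004]
 [-0.0004 -0.0002 -1.    ]]
up edge u,n,w mm [np.float64(114.28996674237548), np.float64(8.254854593617036), np.float64(-0.682128933828241)]
down edge u,n,w mm [np.float64(100.38600212899357), np.float64(13.87942871266356), np.float64(-0.8917333449828431)]
```

View pics/s7.png

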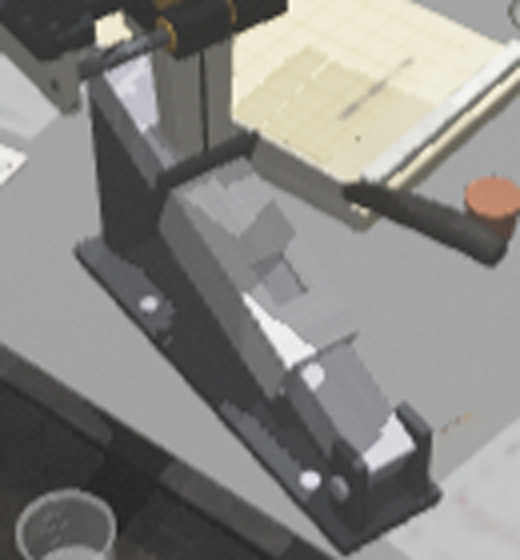

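Emit:
carry_out:
  commands:
    - [[-0.232, -0.003, 0.094, 0], [-0.232, -0.003, 0.094, 0], [-0.232, -0.003, 0.094, 0], [-0.232, -0.003, 0.094, 0], [-0.232, -0.003, 0.094, 0], [-0.232, -0.003, 0.094, 0], [-0.232, -0.003, 0.094, 0], [-0.232, -0.003, 0.094, 0], [0, 0, 0, 0], [0, 0, 0, 0]]

```text
t: 9.2
tool_pos: [0.6093, 0.0914, 0.1369]
orientation: [-2.497, -1.907, 0.001]
force: [0.1, 0.4, -0.2]
opening: 0.0001
```

```bash
python3 look.py s8
```

```text
t 9.2 p [0.6093 0.0914 0.1369] F [ 0.0883  0.3862 -0.2103] op 7.328973200826957e-05 q [ 0.0659  0.2356  1.5472 -0.0002  1.3595  0.3324]
[[ 0.2633  0.9647 -0.0006]
 [ 0.9647 -0.2633 -0.0003]
 [-0.0004 -0.0005 -1.    ]]
up edge u,n,w mm [np.float64(94.23628978883148), np.float64(8.104923230754617), np.float64(-0.5558814776708068)]
down edge u,n,w mm [np.float64(80.33227841603045), np.float64(13.729373623805882), np.float64(-0.7657040720818187)]
```

View pics/s8.png

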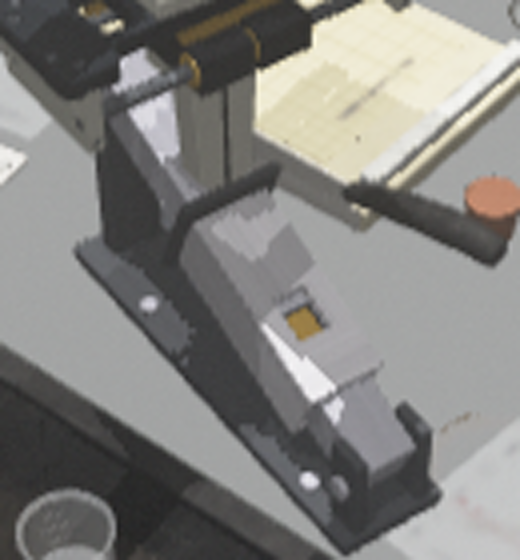

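Emit:
carry_out:
  commands:
    - [[-0.139, -0.002, 0.056, 0], [-0.139, -0.002, 0.056, 0], [-0.093, -0.001, 0.037, 0], [0, 0, 0, 0], [0, 0, 0, 0], [0, 0, 0, 0]]

```text
t: 9.75
tool_pos: [0.6085, 0.0881, 0.1356]
orientation: [2.496, 1.907, -0.0]
force: [0.1, -0.5, 0.3]
opening: 0.0003
```

```bash
python3 look.py s9
```

```text
t 9.75 p [0.6085 0.0881 0.1356] F [ 0.0641 -0.473   0.2694] op 0.00025645351547748266 q [ 0.0605  0.2329  1.5527 -0.0002  1.3561  0.3267]
[[ 0.263   0.9648 -0.0001]
 [ 0.9648 -0.263  -0.0002]
 [-0.0002 -0.0001 -1.    ]]
up edge u,n,w mm [np.float64(90.61641237253441), np.float64(8.205995557536001), np.float64(-0.6999070128853973)]
down edge u,n,w mm [np.float64(76.71115315594996), np.float64(13.827157675015325), np.float64(-0.9150873293811735)]
```

View pics/s9.png

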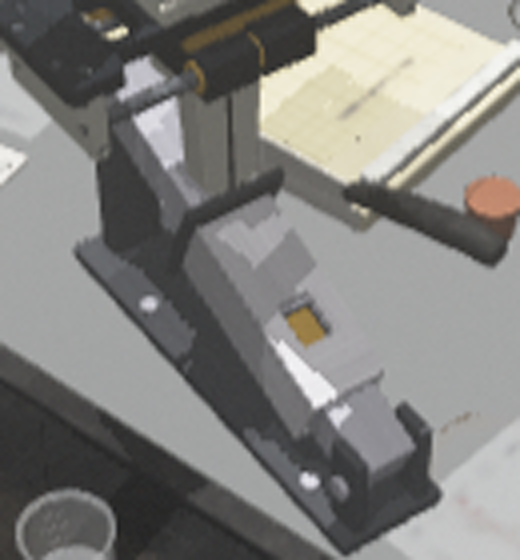

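Emit:
carry_out:
  commands:
    - [[-0.093, -0.001, 0.037, 0], [-0.093, -0.001, 0.037, 0], [0, 0, 0, 0], [0, 0, 0, 0], [0, 0, 0, 0]]

```text
t: 10.22
tool_pos: [0.608, 0.0863, 0.1349]
orientation: [2.497, 1.907, -0.0]
force: [0.1, 0.5, -0.0]
opening: 0.0003
```

```bash
python3 look.py s10
```

```text
t 10.2167 p [0.608  0.0863 0.1349] F [ 0.1026  0.5413 -0.0204] op 0.00028365615762263914 q [ 0.0576  0.2316  1.5557 -0.0001  1.3545  0.3238]
[[ 0.263   0.9648 -0.0001]
 [ 0.9648 -0.263  -0.0001]
 [-0.0001 -0.     -1.    ]]
up edge u,n,w mm [np.float64(88.62803982892073), np.float64(8.226193463056712), np.float64(-0.7256313247518374)]
down edge u,n,w mm [np.float64(74.72215813573793), np.float64(13.845836016397277), np.float64(-0.9402750013115836)]
```

View pics/s10.png

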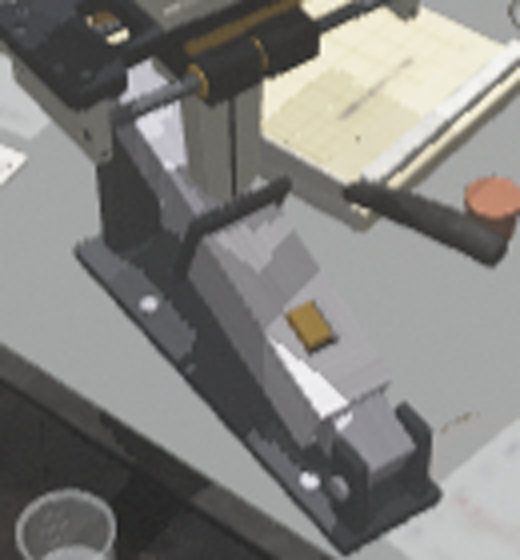

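Emit:
carry_out:
  commands:
    - [[0.46, 0, -0.19, 0], [0.46, 0, -0.3, 0], [0.46, 0, -1, 0], [0, 0, -2, 0], [0, 0, -3, 0], [0, 0, -3, 0], [-1.5, 0, -2, 0], [-2, 0, 0, 0], [-2, 0, 0, 0], [-2, 0, 0, 0], [-2, 0, 0, 0], [0, 0, 0, 0], [0, 0, 0, 0], [0, 0, 0, 0]]

```text
t: 11.43
tool_pos: [0.587, 0.0088, 0.2506]
orientation: [2.496, 1.907, 0.002]
force: [0.4, -0.7, 1.3]
opening: 0.0005
```

```bash
python3 look.py s11
python3 - <<'E'
from st import *
p=robot.camera_params("wrist");a=robot.read_camera("wrist")[:,:,::-1]
cv2.imwrite("pics/w11.png",a)
q=proj(p,[b+(u*(k-50)+n*6)/1000 for k in(10,38,62)]+[b+u*.01+n*.009,b-u*.01+n*.009]);print(q)
E
```

```text
t 11.4333 p [0.587  0.0088 0.2506] F [ 0.3507 -0.6835  1.3296] op 0.0004945693763893929 q [-0.0727  0.0877  1.5014  0.0005  1.5515  0.1934]
[[ 0.2629  0.9648  0.0009]
 [ 0.9648 -0.2629  0.0004]
 [ 0.0006  0.0008 -1.    ]]
up edge u,n,w mm [np.float64(57.47166985323951), np.float64(145.5903469139984), np.float64(-2.0702939017911843)]
down edge u,n,w mm [np.float64(43.561798831825215), np.float64(151.20008553852088), np.float64(-2.285516419571641)]
[[315.7811 209.1281]
 [316.0094 187.2299]
 [316.2241 166.6497]
 [316.1659 170.0488]
 [315.987  187.2674]]
```

View pics/s11.png

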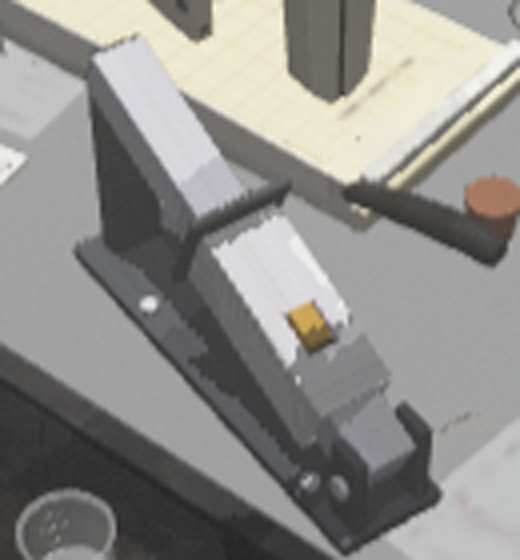

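View pics/w11.png

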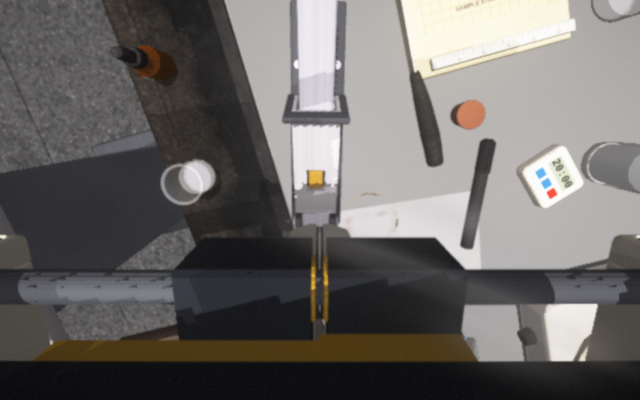

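```bash
python3 -c "
from plant import robot
print(robot.close_job())"
```

```text
the job is handed in; nothing more can be done
None
```

The outer tube is locked: the last scene and wrist pictures show the button standing up through the hole in the tube. I handed the job in at about 11.5 s of the 43 s allowed; it reports no verdict.

- **Pressing the button:** I closed the fingers and pressed the downhill half of the button straight down. The wrist picture then showed the tube about 11 mm down over it. When I lifted the fingers, the tube kept the button down.
- **Pushing the tube:** I moved the fingers behind the collar and pushed down the strut in small steps until the button popped up. Then I backed off and lifted clear.
- **Last checks:** The button sits where my model of the locked position puts it (wrist rows of about 170 to 187). The fingers are clear of the strut and the measured force is near zero. The beaker and dropper bottle stand upright in the last pictures. The brass weight is outside both views, but the arm never went near it.

**Disagreements:**
- My first fit, from the scene and top cameras, put the strut 3 to 4 mm further uphill than the wrist camera showed. I refitted all three together, which moved the button about 2.6 mm.
- The press stopped about 5 mm higher than I had predicted, at 19 N. I did not explain that, but the tube still slid over the button.

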